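Reverse the ratchet and clamp the drill core

TASK

The ratchet of the core clamp is still set to loosen. Flip its little direction lever fully over to tighten, check by swinging the handle back well past its middle position that it free-wheels without moving the jaw, then work the handle back and forth until the core is squeezed firmly between the jaw pad and the V-shaped stop: stop gently when the knob pulls about twice as hard as it did while the jaw was running, and leave the lever set to tighten. Do not drive the jaw open, do not overtighten, move the core only with the clamp and leave the other things alone.

Things in the scene. Friction and masses are not known exactly. Their poses are not given: they have to be found in the camera images.
- clamp: Grey core clamp fixed on the worktop: plate 90 x 265 x 12 mm (x -45 to 45, y -145 to 120 mm) with a 70 x 70 mm gear housing, 66 mm high, around (0, -100). Origin under the plate on the worktop, z up; its y axis is the clamping direction, from the handle end to the V stop. Its place and yaw differ each time.
- spindle_axis (a point): On the vertical axis of the handle, 125 mm above the worktop, at (0, -100) mm in the clamp's frame; dark ratchet head around it: disc 94 mm across, top 90 mm up. The handle points along the clamp's -y at mid and swings 0.65 rad either way to hard stops; it starts 0.35 to 0.55 rad clockwise of mid. Tightening is clockwise from above (knob to the clamp's -x), swinging back counter-clockwise.
- knob (a point): Centre of the upright black knob on the handle's end: 24 mm diameter, 95 to 145 mm above the worktop, 145 mm from the spindle axis, on a flat 22 mm wide shank (top at 95 mm). Level force along its arc: free-wheeling about 1 N with clicks up to 3 N; driving the jaw 3.5 to 4.5 N; rising once the core meets the stop: 7 to 9 N is well clamped, over 11 N crushes the core. Springs back a little when let go tight.
- lever_peg (a point): Middle (113 mm above the worktop) of the upright steel peg, 12 mm diameter, 101 to 125 mm up, on the tip of the small direction lever on top of the ratchet head. The lever pivots on the handle 45 mm from the spindle axis towards the knob and points back over the axis; peg 42 mm from the pivot; it rides with the handle. Lever bar 12 mm wide, top at 103 mm.
- dir_lever (a joint): Direction lever, rad: 0 = against its stop at loosen (with the handle at mid: peg towards the clamp's +x), 0.8 = against its stop at tighten (peg towards the clamp's -x, the side to which the knob is then pulled). Turns counter-clockwise from above as it grows. A spring snaps it to the nearer side; 3 to 4 N at the peg takes it over.
- pad: Black rubber pad (56 x 7 x 46 mm, centre 45 mm above the worktop) on the moving jaw, sprung. Origin on the worktop level, 4 mm behind its face, at y = -34 mm of the clamp at the start. Tightening moves it along +y, 12 mm per rad driven, 9 to 20 mm until tight: one stroke may not do. 16-tooth ratchet: up to 0.4 rad lost motion before it takes hold. Let go, the jaw holds by itself.
- v_stop: V-shaped steel stop, 84 mm wide and 60 mm high, fixed on the plate at a different distance each time; origin under its V. It stands on the plate (12 mm up), opening towards the pad.
- core: Asphalt drill core standing upright on the clamp's plate between pad and V stop, 87 mm diameter, 76 mm high; origin at the centre of its underside. A few mm of air before and behind it at the start.
- caliper: bystander: vernier caliper, lying
- scissors: bystander: office scissors, lying
- dowel: bystander: wooden dowel 26 x 110 mm, lying
- core_standing: bystander: asphalt core 77 mm high, standing free on the worktop
- core_flat: bystander: short asphalt core, 38 mm high
- mallet: bystander: mallet with black head, 221 mm long, lying
Not all that is in view belongs to the job. Leave any green look-alike of the core alone.

How it is judged (in metres and radians):
On the way, in this order (a step that is already met when the one before it is completed fails the run):
1. the direction lever is fully over at tighten (value of joint dir_lever above 0.65 rad), for 0.2 s.
2. the handle has been swung back past mid with the lever at tighten (value of joint dir_lever above 0.65 rad and x of knob in the frame of clamp above 0.02 m), for 0.1 s.
At the end, for the whole second after the job is handed in: The lever stands at tighten (over 0.65 rad); the core stands upright (within 0.08 rad), at rest, squeezed between pad and V stop: 15 to 130 N on the pad and over 12 N on the stop (value of joint dir_lever above 0.65 rad and contact force between pad and core between 15 and 130 N and contact force between v_stop and core above 12 N and angle between core's own z axis and vertical below 0.08 rad and linear speed of core below 0.01 m/s); the robot touches nothing.
It fails at once if the core is overtightened (over 160 N from the pad) (contact force between pad and core above 160 N).
It fails at once if the jaw is driven open by more than 4 mm (y of pad in the frame of clamp below -0.038 m).
It fails at once if the robot pushes the core, the pad or the V stop itself (contact force between any of the fingers, the arm and core above 2 N or contact force between any of the fingers, the arm and pad above 2 N or contact force between any of the fingers, the arm and v_stop above 2 N).
It fails at once if a bystander is moved by more than 30 mm (distance of any of caliper, scissors, dowel, core_standing, core_flat, mallet from where it was at the start of the episode above 0.03 m).
It also fails if it takes over 64 s, if anything falls off the work surface, if the arm or the gripper's body presses on something with over 40 N, if the wrist force passes 120 N, or if a joint passes its speed limit or range.

ROBOT

A 6-joint arm with a two-finger parallel gripper is mounted at the origin on the work surface; the furniture and walls round the work are solid. World frame = base frame: x ahead of the robot, y to its left, z up, the work surface at z = 0. Lengths are in m, angles in degrees, forces in N, time in s.
With the tool pointing down it reaches from about 0.325 to 0.9 m from the base axis. Payload 3.5 kg.
Tool frame: the origin (TCP) lies midway between the tips of the shut fingers; the grasp point (between the pads) lies 19 mm behind it; z points along the fingers, y is the line along which they close (so a half turn about z gives the same grasp; the last joint's range is limited). The gripper opens to 85 mm and grips with 20 to 120 N. Pads are 22 mm wide; open, the fingers measure 114 mm over their backs; the gripper's body (76 mm by 85 mm) begins 54 mm behind the grasp point. The pads swing forward as they close: fully open they stand 13 mm farther back than shut.
Start: joints at [-80.409, 15.837, -1.513, 72.651, 0, 84.076], TCP at [0.167, -0.602, 0.231] pointing down, gripper open.
Joint ranges: [-178.77, 178.77], [-48.84, 107.48], [-61.69, 71.31], [-111.58, 123.2], [-90, 87.43], [-180, 180]. Speed limits (degrees/s): [147.25, 147.25, 180, 180, 180, 180].

INTERFACE

Orientations are given as [roll, pitch, yaw] about the fixed x, y, z axes, in that order (R = Rz(yaw) Ry(pitch) Rx(roll)).
In Python, from station import read_state, camera, camera_model, job_done gives the robot as it stands.
- The arm moves only by the tool move_arm, never from a script. Its argument "series" is a list of rows, each a list of 5 numbers: the gripper command: -1 is fully open, 1 is shut, values between are in proportion, then the shift along the tool's x, y, z in mm, then the turn about the tool's z in degrees. A call has 1 to 10 rows; each row is the pose to reach, as a shift and turn from the pose commanded when the call began, along the tool's axes at that moment; what a row does not reach only later rows make up. A row lasts 1/8 s, in which the tool goes at most 62.5 mm and 10.7 degrees, less where a joint would pass 70% of its speed; a pose out of reach is approached as far as the arm can. A call with a gripper value outside its range is refused whole. The fingers move at their own pace and stop on an object; the grip force is fixed at half the most. Time passes only in rows, so rows that repeat a pose let the fingers close. It gives the time, the measured TCP pose, the force, the opening and the grip force at its end, in the units of the state.
- read_state(): the state, without advancing time (a new reading comes with each control period).
- camera(name): name is "side" or "top" or "wrist"; returns (picture, depth): 400x640x3 uint8, red, green, blue; 400x640 float32, m along the optical axis (not along the pixel's ray), 0 where there is no reading.
- camera_model(name): a dict with "intrinsics" (3x3 intrinsics, pixels), "R" (3x3) and "t" (3): a world point X has camera coordinates R X + t; the wrist camera has in their place "hand_eye" (4x4, takes a point from camera to tool coordinates, whose origin is the TCP and whose axes are the flange's). Camera axes: x right, y down, z forward; pixel columns grow to the right and rows downward; lengths in m; the calibration is good to about 2 mm. A picture is of the moment at which its call begins: read the wrist's pose just before it. camera_model takes no time and is no camera call.
- job_done(): hands the job in; it is judged then, once.
The state is a dict: "time": time; "joint_pos": joint angles; "qd": joint speeds; "joint_efforts": joint torques, N m; "tool_pos": TCP position; "orientation": TCP orientation; "contact_force": force on the tool from outside, world axes, zero at the start; "ft_torque": the same for the moment, N m; "gripper_width": finger opening in m; "finger_force": force on a finger pad.
Only numpy, scipy, OpenCV 4.12 (cv2) and the standard library are available. Lean on these libraries where they do the work, as an engineer would, in place of code of your own. Each camera call takes 0.05 s, during which the arm holds its last target. There are 200 camera calls.

## Working session

There is one attempt and no reset: what is moved stays moved. The work goes in short steps, Python scripts to look and compute and a tool call to move; the robot and the scene stay as the last step left them, time stands still between calls to the robot, and variables do not carry over. Pictures are saved under pics/ and viewed, at most 13 in all, crops included, and the job is handed in when it is done.

Besides the shell and the picture viewer there is one more tool, called after "Request:" as name([rows], argument=value, ...), one row to a line, values as JSON. move_arm: Moves the arm, as the interface text tells. Its arguments: {"type":"object","properties":{"series":{"type":"array"}},"required":["series"]}

```bash
mkdir -p pics; ls
python3 - <<'E'
from station import *
import cv2,numpy as np
s=read_state();print(s)
for n in("top","side"):
    p,d=camera(n);cv2.imwrite(f"pics/{n}0.png",p[:,:,::-1]);np.savez(f"pics/{n}0.npz",p=p,d=d);m=camera_model(n);print(n,{k:np.round(v,3).tolist() for k,v in m.items()})
print(camera_model("wrist"))
E
```

```text
pics
{'time': 0.0, 'joint_pos': array([-8.04114555e+01,  1.58809622e+01, -1.59755843e+00,  7.26517290e+01,
       -1.79740384e-03,  8.40755445e+01]), 'qd': array([ 0.02767543, -0.06979822, -0.02442147, -0.0462426 ,  0.04131661,
        0.01080369]), 'joint_efforts': array([ 3.47628602e-04, -4.45509231e+01,  2.95201635e+01,  1.61578105e-02,
       -9.09066034e-05, -1.05492626e-05]), 'tool_pos': array([ 0.16701029, -0.60146015,  0.23013275]), 'orientation': array([-1.79870261e+02, -1.16561718e-02,  1.55129888e+01]), 'contact_force': array([-0.05470289,  0.84382534, -0.56164799]), 'ft_torque': array([-0.03056988, -0.03498395,  0.02264434]), 'finger_force': 0.0, 'gripper_width': 0.08479829327497032}
top {'intrinsics': [[385.0, 0.0, 314.124], [0.0, 385.0, 201.498], [0.0, 0.0, 1.0]], 'R': [[0.167, -0.986, -0.005], [-0.951, -0.16, -0.266], [0.262, 0.049, -0.964]], 't': [0.056, 0.435, 1.065]}
side {'intrinsics': [[399.276, 0.0, 319.125], [0.0, 399.276, 207.077], [0.0, 0.0, 1.0]], 'R': [[-0.939, -0.343, -0.012], [-0.13, 0.389, -0.912], [0.318, -0.855, -0.41]], 't': [0.411, 0.106, 1.351]}
{'intrinsics': array([[329.28551665,   0.        , 321.77664687],
       [  0.        , 329.28551665, 202.39685754],
       [  0.        ,   0.        ,   1.        ]]), 'hand_eye': array([[-1.74962696e-04, -9.56322809e-01, -2.92312598e-01,
         7.38446006e-02],
       [ 9.99999977e-01, -2.04688716e-04,  7.11081092e-05,
         6.18809966e-04],
       [-1.27835397e-04, -2.92312579e-01,  9.56322822e-01,
        -1.42251255e-01],
       [ 0.00000000e+00,  0.00000000e+00,  0.00000000e+00,
         1.00000000e+00]])}
```

View pics/top0.png

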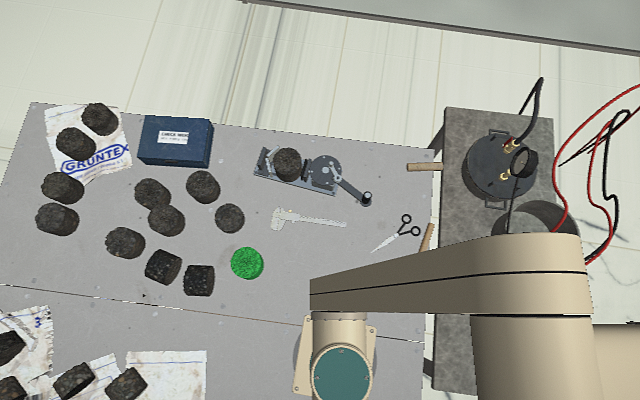

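View pics/side0.png

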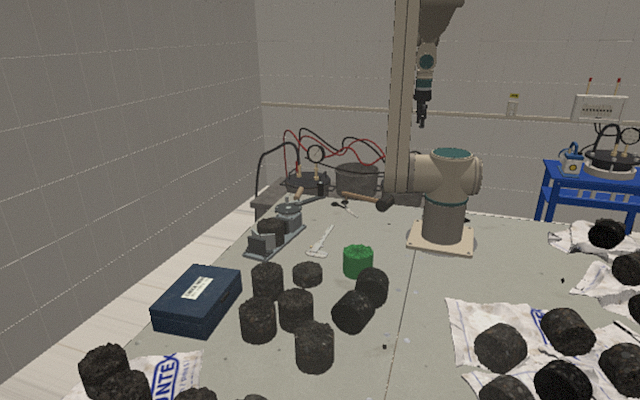

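The top view shows the clamp at (250–375, 145–205): core at (288,165), ratchet head at (325,172), knob at (367,198). Possible look-alikes are the loose cores at (203,187) and (229,218), the green one at (247,262) and the mallet head. Only the core at (288,165) stands in the clamp. Next is one close crop with measurements.

```bash
cat > h.py <<'E'
from station import *
import cv2,numpy as np
from scipy.spatial.transform import Rotation as Ro
def pix(name,X,st=None):
    m=camera_model(name);K=np.array(m["intrinsics"]);X=np.atleast_2d(X)
    R,t=ext(name,st);c=X@R.T+t;u=c@K.T;return u[:,:2]/u[:,2:]
def ext(name,st=None):
    m=camera_model(name)
    if name!="wrist":return np.array(m["R"]),np.array(m["t"])
    H=np.array(m["hand_eye"]);T=np.eye(4);T[:3,:3]=Ro.from_euler("xyz",st["orientation"],degrees=True).as_matrix();T[:3,3]=st["tool_pos"]
    W=np.linalg.inv(T@H);return W[:3,:3],W[:3,3]
def ray(name,uv,z,st=None):
    K=np.array(camera_model(name)["intrinsics"]);R,t=ext(name,st);uv=np.atleast_2d(uv).astype(float)
    d=np.c_[uv,np.ones(len(uv))]@np.linalg.inv(K).T@R;o=-R.T@t
    return o+d*((z-o[2])/d[:,2])[:,None]
def cloud(name,d,st=None):
    K=np.array(camera_model(name)["intrinsics"]);R,t=ext(name,st);v,u=np.mgrid[:400,:640]
    c=np.stack([u,v,np.ones_like(u)],-1)@np.linalg.inv(K).T*d[...,None];return (c-t)@R
E
python3 - <<'E'
from h import *
f=np.load("pics/top0.npz");p,d=f["p"],f["d"]
P=cloud("top",d);hsv=cv2.cvtColor(p,cv2.COLOR_RGB2HSV)
for uv in [(288,165),(325,172),(367,196),(240,262),(430,240),(415,167),(405,225),(310,215)]:print(uv,P[uv[1],uv[0]].round(3))
for zlo,zhi in((.125,.16),(.108,.124),(.07,.093)):
    m=(P[...,2]>zlo)&(P[...,2]<zhi);m[:,:250]=0;m[:,380:]=0;m[:140]=0;m[210:]=0
    v,u=np.nonzero(m);print(zlo,len(v),P[m].mean(0).round(4) if len(v) else "", (u.min(),u.max(),v.min(),v.max()) if len(v) else "")
cv2.imwrite("pics/c1.png",cv2.resize(p[140:215,245:385,::-1],None,fx=5.6,fy=5.6,interpolation=cv2.INTER_CUBIC))
E
```

```text
(288, 165) [0.508 0.22  0.088]
(325, 172) [0.503 0.11  0.091]
(367, 196) [ 0.434 -0.014  0.148]
(240, 262) [0.211 0.301 0.069]
(430, 240) [ 0.572 -0.47  -0.899]
(415, 167) [ 0.59  -0.159  0.023]
(405, 225) [ 0.408 -0.152  0.   ]
(310, 215) [0.391 0.136 0.   ]
0.125 82 [ 0.444  -0.0041  0.1411] (np.int64(330), np.int64(371), np.int64(161), np.int64(201))
0.108 27 [0.4763 0.0451 0.1152] (np.int64(329), np.int64(369), np.int64(163), np.int64(202))
0.07 1455 [0.5126 0.17   0.0855] (np.int64(258), np.int64(371), np.int64(146), np.int64(206))
```

View pics/c1.png

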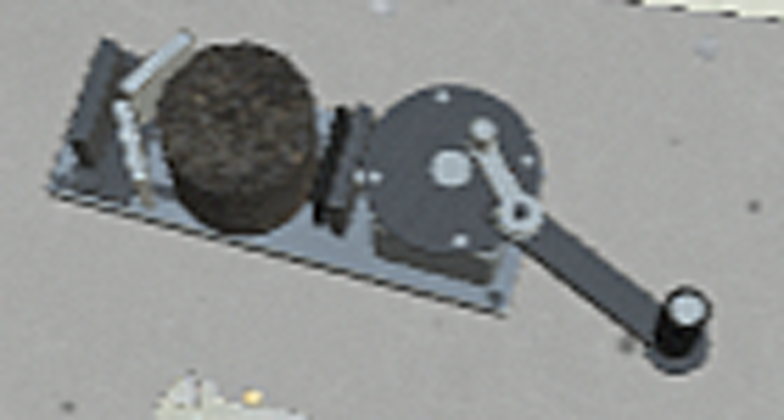

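The crop shows the core in the V, the disc centre at about (450,168), the peg top at (483,128), the lever pivot at (520,212), the knob top at (687,308) and the plate's front edge from (52,193) to (503,313).

Run:
```python
from h import *
c=lambda x,y:(x/5.6+245-.4,y/5.6+140-.4)
S=ray("top",c(453,168),.090)[0];S2=ray("top",c(449,168),.092)[0];N=ray("top",c(687,308),.145)[0];G=ray("top",c(483,128),.125)[0];V=ray("top",c(520,212),.103)[0]
A=ray("top",c(52,190),.012)[0];B=ray("top",c(503,311),.012)[0]
print("spin",S.round(4),S2.round(4),"knob",N.round(4),"peg",G.round(4),"piv",V.round(4))
y=(A-B)[:2];yaw=np.degrees(np.arctan2(y[1],y[0]));print("y dir",yaw,"len",np.hypot(*y))
a=lambda v:np.degrees(np.arctan2(v[1],v[0]))
print("handle len",np.hypot(*(N-S)[:2]),a(N-S),"piv",np.hypot(*(V-S)[:2]),a(V-S),"peg-piv",np.hypot(*(G-V)[:2]),a(G-V))
```

```text
spin [0.511  0.1098 0.09  ] [0.5099 0.1118 0.092 ] knob [ 0.4387 -0.0148  0.145 ] peg [0.5218 0.0971 0.125 ] piv [0.4884 0.0719 0.103 ]
y dir 83.85802561139411 len 0.2593326976993748
handle len 0.14407757879595315 -120.1112639781142 piv 0.044110411898776986 -120.82885154516208 peg-piv 0.04179163095998674 36.979319760378445
```

Run:
```python
from h import *
f=np.load("pics/top0.npz");P=cloud("top",f["d"])
for uv in [(500,165),(540,82),(500,120),(525,160),(540,215),(470,130),(600,130)]:print(uv,P[uv[1],uv[0]].round(3))
# targets
a=np.radians(150);yx=np.array([np.cos(a),np.sin(a)])
print("peg-40mm",np.array([.5218,.0971])-.04*yx)
```

```text
(500, 165) [ 0.653 -0.43  -0.006]
(540, 82) [ 0.914 -0.505  0.077]
(500, 120) [ 0.866 -0.463 -0.098]
(525, 160) [ 0.616 -0.438  0.132]
(540, 215) [ 0.531 -0.593 -0.072]
(470, 130) [ 0.813 -0.363 -0.104]
(600, 130) [ 1.376 -1.38  -0.9  ]
peg-40mm [0.55644102 0.0771    ]
```

Request:
move_arm([
  [0.25,42,-41,0,-10],
  [0.25,84,-82,0,-20],
  [0.25,126,-123,0,-30],
  [0.25,168,-164,0,-40],
  [0.25,210,-205,0,-50],
  [0.25,252,-246,0,-60],
  [0.25,294,-287,0,-70],
  [0.25,336,-328,0,-80],
  [0.25,378,-369,0,-90],
  [0.25,420,-410,0,-100],
])

```text
time: 1.35
tool_pos: [0.4626, -0.0929, 0.2311]
orientation: [-180.0, 0.0, 115.8]
contact_force: [1.0, -1.6, 0.5]
gripper_width: 0.0323
finger_force: 0.0
```

Request:
move_arm([
  [1,29,40,0,-9],
  [1,58,80,0,-18],
  [1,87,120,0,-27],
  [1,115,159,0,-34.5],
  [1,115,159,0,-34.5],
  [1,115,159,0,-34.5],
])

```text
time: 2.1
tool_pos: [0.5554, 0.0773, 0.2307]
orientation: [-179.9, -0.1, 150.0]
contact_force: [-1.2, -0.4, -0.3]
gripper_width: -0.0002
finger_force: 0.0
```

Run:
```python
from h import *
s=read_state();p,d=camera("wrist");print(s["tool_pos"],s["orientation"],s["contact_force"],s["gripper_width"])
np.savez("pics/w1.npz",p=p,d=d,pos=s["tool_pos"],o=s["orientation"]);cv2.imwrite("pics/w1.png",p[:,:,::-1])
print(pix("wrist",[[.5218,.0971,.125],[.511,.110,.09],[.488,.072,.103],[.4387,-.0148,.145]],s))
```

```text
[0.55541357 0.07728663 0.23068286] [-1.79925724e+02 -7.29693380e-02  1.49994708e+02] [-1.20709507 -0.3530619  -0.31481422] -0.00021371286905641222
[[323.71850273 151.41507663]
 [330.42187763 126.55000083]
 [275.39373179 126.5569286 ]
 [120.31403865 132.09877349]]
```

View pics/w1.png

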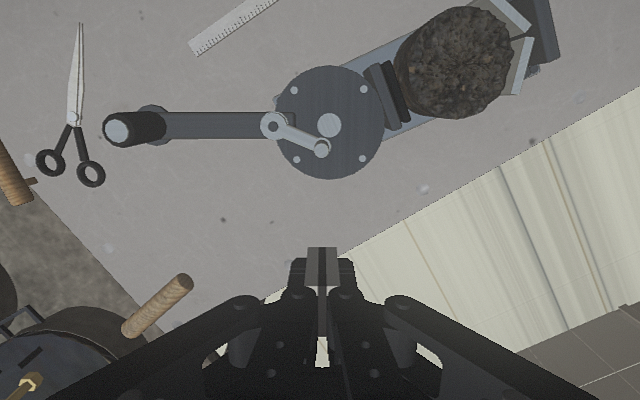

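The wrist view confirms the top-view estimate: peg (321,147), disc centre (329,125), knob (117,130), all within 5 px of the prediction. The peg is straight ahead of the shut fingers along tool +x.

Request:
move_arm([
  [1,0,1,50,0],
  [1,0,1,100,0],
  [1,0,1,123,0],
  [1,0,1,123,0],
  [1,10,1,123,0],
  [1,18,1,123,0],
  [1,24,1,123,0],
  [1,30,2,123,0],
])

```text
time: 3.15
tool_pos: [0.5331, 0.0946, 0.1097]
orientation: [179.8, 0.3, 150.0]
contact_force: [4.4, 0.8, -1.0]
gripper_width: -0.0001
finger_force: 1.8
```

Request:
move_arm([
  [1,4,1,0,0],
  [1,8,1,0,0],
  [1,12,1,0,0],
])

```text
time: 3.52
tool_pos: [0.5199, 0.1011, 0.1078]
orientation: [-179.9, -0.1, 150.0]
contact_force: [0.4, -0.5, -0.2]
gripper_width: 0.0002
finger_force: 0.0
```

Run:
```python
from h import *
s=read_state();p,d=camera("wrist");print(s["tool_pos"],s["orientation"],s["contact_force"])
cv2.imwrite("pics/w2.png",p[:,:,::-1])
```

```text
[0.519867   0.1011078  0.10781802] [-1.79910985e+02 -1.20599642e-01  1.50021540e+02] [ 0.40284446 -0.54641109 -0.15463321]
```

View pics/w2.png

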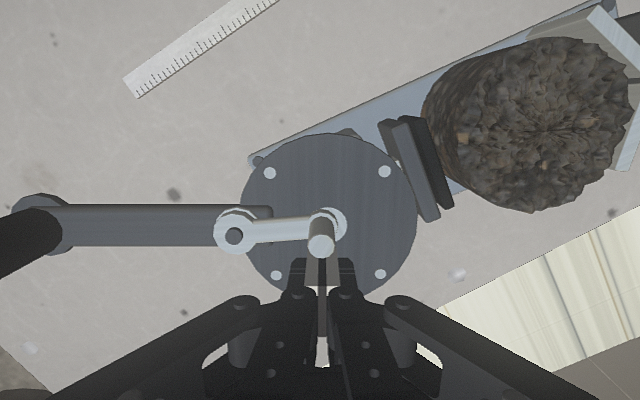

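The peg at (321,243) has reached about the middle of its travel, lined up with the handle, so I keep pushing.

Request:
move_arm([
  [1,4,0,0,0],
  [1,8,0,0,0],
  [1,12,-1,0,0],
  [1,12,-1,0,0],
])

```text
time: 4.08
tool_pos: [0.5099, 0.1062, 0.1083]
orientation: [-180.0, -0.0, 150.0]
contact_force: [-0.6, -0.1, 0.7]
gripper_width: -0.0001
finger_force: 0.0
```

Run:
```python
from h import *
s=read_state();p,d=camera("wrist");print(s["tool_pos"],s["orientation"],s["contact_force"])
cv2.imwrite("pics/w3.png",p[:,:,::-1])
```

```text
[0.5098904  0.10624191 0.10825738] [-1.79983939e+02 -1.73270498e-02  1.50028694e+02] [-0.55059607 -0.1241677   0.71349037]
```

View pics/w3.png

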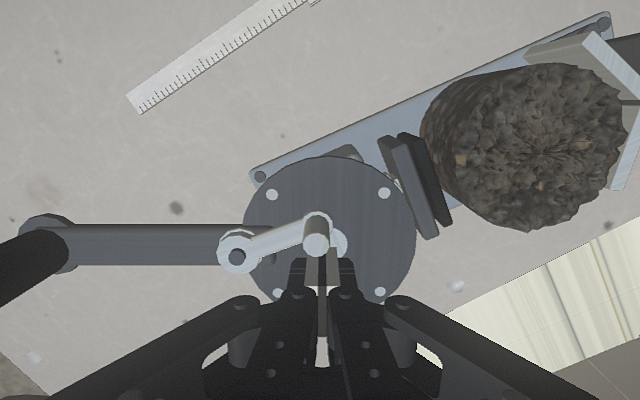

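Run:
```python
from h import *
s=read_state()
for zp in(.103,.108):
    G=ray("wrist",(316,244),.125,s)[0];V=ray("wrist",(238,256),zp,s)[0];print(G,V,np.degrees(np.arctan2(*(G-V)[1::-1])),np.hypot(*(G-V)[:2]))
print(pix("wrist",[[.4937,.1136,.125],[.4884,.0719,.103]],s))
```

```text
[0.49261954 0.11237855 0.125     ] [0.48732629 0.07048287 0.103     ] 82.79918881678789 0.042228744188456624
[0.49261954 0.11237855 0.125     ] [0.4858842  0.07293015 0.108     ] 80.31085755349666 0.04001925751336778
[[319.85172634 244.71918431]
 [241.60756444 256.40724969]]
```

Peg–pivot line is at 82.8°, exactly the predicted tighten stop. Next I back off, rise and go over the knob at yaw 60°, with the fingers about 36 mm apart.

Request:
move_arm([
  [1,-6,0,0,0],
  [1,-8,0,-40,0],
  [0.15,-6,-20,-80,10],
  [0.15,-4,-50,-80,20],
  [0.15,0,-80,-80,30],
  [0.15,1,-110,-80,40],
  [0.15,1,-142,-80,50],
  [0.15,1,-142,-80,60],
  [0.15,1,-142,-80,70],
  [0.15,1,-142,-80,80],
])

```text
time: 5.38
tool_pos: [0.439, -0.0168, 0.1886]
orientation: [180.0, -0.0, 69.6]
contact_force: [-0.4, -0.1, -0.7]
gripper_width: 0.0364
finger_force: 0.0
```

Request:
move_arm([
  [0.15,0,0,0,10],
  [0.15,0,0,0,10],
  [0.15,0,0,0,10],
])

```text
time: 5.75
tool_pos: [0.4388, -0.0165, 0.1884]
orientation: [180.0, 0.0, 60.1]
contact_force: [0.2, -0.4, -0.0]
gripper_width: 0.036
finger_force: 0.0
```

Run:
```python
from h import *
s=read_state();p,d=camera("wrist");print(s["tool_pos"],s["orientation"],s["contact_force"],s["gripper_width"])
cv2.imwrite("pics/w4.png",p[:,:,::-1]);print(pix("wrist",[[.438,-.016,.145]],s))
```

```text
[ 0.43876691 -0.0165101   0.18837539] [1.79990411e+02 7.16609212e-04 6.01435858e+01] [ 0.20261681 -0.35828106 -0.03690958] 0.03596492585633354
[[320.39649043 228.98858291]]
```

View pics/w4.png

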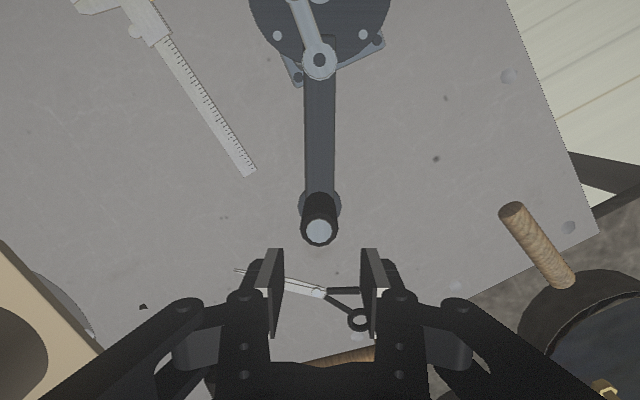

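The knob top at (319,231) lies midway between the pads and the handle is in line with the image column. I descend and swing back counter-clockwise (tool +y).

Request:
move_arm([
  [0.15,0,0,45,0],
  [0.15,0,0,83,0],
  [0.15,0,0,83,0],
  [0.15,0.4,10,83,-4],
  [0.15,1.4,20,83,-8],
  [0.15,5.6,40,83,-16],
  [0.15,12.5,59,83,-24],
])

```text
time: 6.68
tool_pos: [0.4974, -0.0353, 0.1073]
orientation: [179.9, -0.0, 84.3]
contact_force: [-0.9, 1.9, 1.1]
gripper_width: 0.0362
finger_force: 0.5
```

Run:
```python
from h import *
s=read_state();print(s["tool_pos"],s["orientation"],s["contact_force"],s["gripper_width"],s["finger_force"])
```

```text
[ 0.49740552 -0.0352895   0.10732206] [ 1.79883693e+02 -1.17659316e-03  8.43208732e+01] [-0.89578505  1.91506529  1.06886348] 0.036189109837094294 0.5480543151497841
```

Request:
move_arm([
  [0.15,1.4,20,0,-8],
  [0.15,5.6,40,0,-16],
  [0.15,12.5,59,0,-24],
  [0.15,18.5,71,0,-29.3],
  [0.15,23,78.3,0,-32.7],
  [0.15,23,78.3,0,-32.7],
])

```text
time: 7.42
tool_pos: [0.5781, -0.0203, 0.1073]
orientation: [179.9, 0.1, 116.7]
contact_force: [-0.8, 0.6, 0.3]
gripper_width: 0.0362
finger_force: 0.0
```

```bash
cat > f.py <<'E'
from h import *
s=read_state();yaw=np.radians(s["orientation"][2]);t=np.array([np.sin(yaw),-np.cos(yaw)]);F=s["contact_force"]
S=np.array([.5095,.1095]);v=s["tool_pos"][:2]-S
print("t",s["time"],"tool at handle ang from mid",np.degrees(np.arctan2(v[1],v[0]))+96.1,"r",np.hypot(*v),"Ft(+y tool)",F[:2]@t,"Fr(+x)",F[:2]@[np.cos(yaw),np.sin(yaw)],"yaw",s["orientation"][2],"z",s["tool_pos"][2])
E
python3 f.py
python3 - <<'E'
from h import *
s=read_state();p,d=camera("wrist");cv2.imwrite("pics/w5.png",p[:,:,::-1])
E
```

```text
t 7.425 tool at handle ang from mid 33.951807553635554 r 0.1468229055986018 Ft(+y tool) -0.4609793118050365 Fr(+x) 0.8705861753774425 yaw 116.73877910271639 z 0.1072917653791918
```

View pics/w5.png

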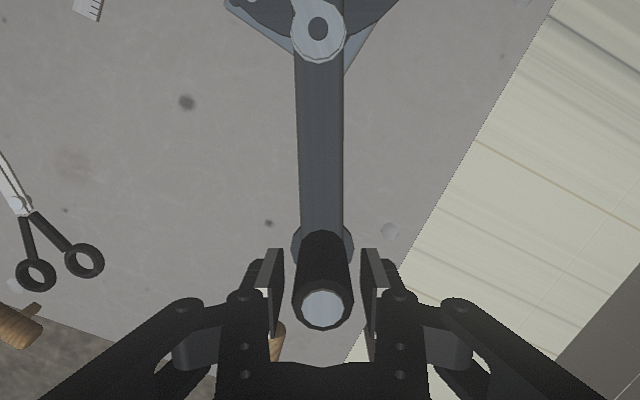

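The knob is caged at (322,308) and the handle is about 33° past mid. I now drive clockwise.

Request:
move_arm([
  [0.15,0.9,-16.4,0,6.5],
  [0.15,3.7,-32.6,0,13],
  [0.15,8.3,-48.4,0,19.5],
  [0.15,14.7,-63.6,0,26],
  [0.15,20,-74,0,30.7],
  [0.15,24.3,-80.5,0,33.7],
])

```text
time: 8.22
tool_pos: [0.4953, -0.0361, 0.1069]
orientation: [179.7, 0.1, 82.8]
contact_force: [4.5, -2.2, -2.8]
gripper_width: 0.0367
finger_force: 2.3
```

```bash
python3 f.py
```

```text
t 8.225 tool at handle ang from mid 0.5245385132999871 r 0.1462865477011133 Ft(+y tool) 4.760253834894936 Fr(+x) -1.6125585760822336 yaw 82.81470284137411 z 0.10693650508097148
```

Request:
move_arm([
  [0.15,0.1,-6.3,0,2.5],
  [0.15,0.6,-12.6,0,5],
  [0.15,1.2,-18.9,0,7.5],
  [0.15,2.2,-25.2,0,10],
])

```text
time: 8.72
tool_pos: [0.4709, -0.0314, 0.1069]
orientation: [179.6, 0.1, 72.8]
contact_force: [3.8, -4.7, -1.6]
gripper_width: 0.0367
finger_force: 2.4
```

```bash
python3 f.py
```

```text
t 8.725 tool at handle ang from mid -9.240136888571797 r 0.14608602312303487 Ft(+y tool) 5.014763053811566 Fr(+x) -3.3196094262188103 yaw 72.82473261754859 z 0.10694378447890929
```

Request:
move_arm([
  [0.15,0.1,-6.3,0,2.5],
  [0.15,0.6,-12.6,0,5],
])

```text
time: 8.98
tool_pos: [0.4589, -0.0272, 0.107]
orientation: [179.6, 0.1, 67.8]
contact_force: [3.2, -5.6, -2.2]
gripper_width: 0.0363
finger_force: 2.4
```

```bash
python3 f.py
```

```text
t 8.975 tool at handle ang from mid -14.21110389065231 r 0.14576311177394494 Ft(+y tool) 5.049748928695263 Fr(+x) -4.006074870325079 yaw 67.82313948341404 z 0.1069948393895257
```

Request:
move_arm([
  [0.15,0.1,-6.3,0,2.5],
  [0.15,0.6,-12.6,0,5],
])

```text
time: 9.22
tool_pos: [0.4474, -0.022, 0.107]
orientation: [179.6, 0.1, 62.8]
contact_force: [2.2, -4.8, -0.3]
gripper_width: 0.0363
finger_force: 2.4
```

```bash
python3 f.py;python3 - <<'E'
from h import *
p,d=camera("top");cv2.imwrite("pics/t2.png",cv2.resize(p[140:215,245:385,::-1],None,fx=5.6,fy=5.6,interpolation=cv2.INTER_CUBIC))
E
```

```text
t 9.225 tool at handle ang from mid -19.181506708305562 r 0.1454384341447859 Ft(+y tool) 4.198208159718444 Fr(+x) -3.291550022836301 yaw 62.816178523081135 z 0.10703660037861974
```

View pics/t2.png

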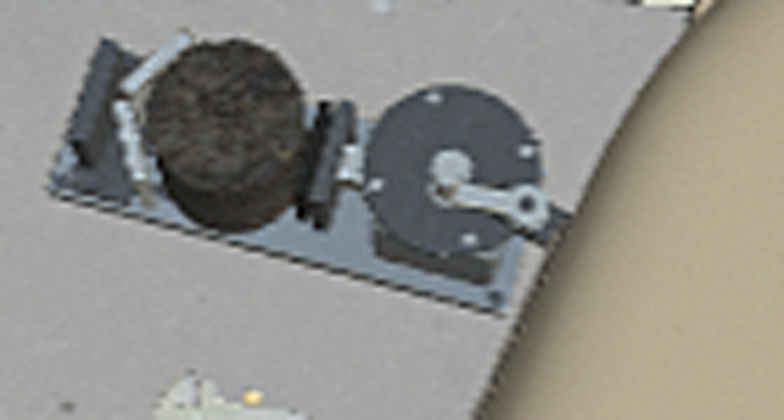

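The jaw has advanced about 8 mm (pad now at x≈318, was 335), the core is close to the V, and the lever stands at tighten. I carry on gently.

Request:
move_arm([
  [0.15,0.1,-5,0,2],
  [0.15,0.4,-10,0,4],
])

```text
time: 9.52
tool_pos: [0.4385, -0.017, 0.1069]
orientation: [179.6, 0.1, 58.9]
contact_force: [2.5, -6.0, 0.2]
gripper_width: 0.0364
finger_force: 2.4
```

```bash
python3 f.py
```

```text
t 9.525 tool at handle ang from mid -23.189099235287472 r 0.1450491478224675 Ft(+y tool) 5.212832953593299 Fr(+x) -3.8063835394871357 yaw 58.87503060345036 z 0.10694223363141807
```

Request:
move_arm([
  [0.15,0.1,-5,0,2],
  [0.15,0.4,-10,0,4],
])

```text
time: 9.78
tool_pos: [0.43, -0.0115, 0.1069]
orientation: [179.7, 0.1, 54.9]
contact_force: [1.4, -5.6, -0.1]
gripper_width: 0.0362
finger_force: 2.3
```

```bash
python3 f.py
```

```text
t 9.775 tool at handle ang from mid -27.21260673823997 r 0.14473346641743 Ft(+y tool) 4.3645401822858885 Fr(+x) -3.7554359117472305 yaw 54.87696838206425 z 0.1068815442818743
```

Request:
move_arm([
  [0.15,0.1,-5,0,2],
  [0.15,0.4,-10,0,4],
])

```text
time: 10.02
tool_pos: [0.4219, -0.0054, 0.1068]
orientation: [179.7, 0.1, 50.9]
contact_force: [2.0, -6.4, 0.9]
gripper_width: 0.0362
finger_force: 2.3
```

```bash
python3 f.py
```

```text
t 10.025 tool at handle ang from mid -31.22259412439999 r 0.14446471638938826 Ft(+y tool) 5.582851162723426 Fr(+x) -3.763346337463113 yaw 50.87561898713548 z 0.10684260280467243
```

Still at running force, so another stroke is needed. I swing back.

Request:
move_arm([
  [0.15,1.4,20,0,-8],
  [0.15,5.6,40,0,-16],
  [0.15,12.5,59,0,-24],
  [0.15,20.7,74.7,0,-31],
])

```text
time: 10.52
tool_pos: [0.4914, -0.0347, 0.1058]
orientation: [-180.0, -0.0, 82.2]
contact_force: [-0.1, 0.7, 1.3]
gripper_width: 0.0364
finger_force: 0.3
```

Request:
move_arm([
  [0.15,1.4,20,0,-8],
  [0.15,5.6,40,0,-16],
  [0.15,12.5,59,0,-24],
  [0.15,22,76.8,0,-32],
  [0.15,24.8,81.1,0,-34],
  [0.15,24.8,81.1,0,-34],
])

```text
time: 11.28
tool_pos: [0.5748, -0.0211, 0.1055]
orientation: [-180.0, -0.0, 115.9]
contact_force: [-0.7, -0.3, 0.4]
gripper_width: 0.0361
finger_force: 0.0
```

```bash
python3 f.py
```

```text
t 11.275 tool at handle ang from mid 32.64737468595015 r 0.14599584463313356 Ft(+y tool) -0.7345760769616448 Fr(+x) 0.04762908342200762 yaw 115.94059142257245 z 0.10552763566831752
```

Request:
move_arm([
  [0.15,0.1,-6.3,0,2.5],
  [0.15,0.6,-12.6,0,5],
  [0.15,1.2,-18.9,0,7.5],
  [0.15,2.2,-25.2,0,10],
])

```text
time: 11.78
tool_pos: [0.5501, -0.0305, 0.1053]
orientation: [-180.0, -0.0, 105.8]
contact_force: [-0.3, 0.8, -0.6]
gripper_width: 0.0364
finger_force: 0.2
```

```bash
python3 f.py
```

```text
t 11.775 tool at handle ang from mid 22.25613515296149 r 0.14575481945600172 Ft(+y tool) -0.07242256500099395 Fr(+x) 0.8419724555797685 yaw 105.77095889924624 z 0.10532166137244388
```

Request:
move_arm([
  [0.15,0.1,-5,0,2],
  [0.15,0.4,-10,0,4],
])

```text
time: 12.02
tool_pos: [0.541, -0.0327, 0.1054]
orientation: [180.0, -0.0, 101.9]
contact_force: [-0.3, 0.3, -0.1]
gripper_width: 0.0362
finger_force: 0.2
```

```bash
python3 f.py
```

```text
t 12.025 tool at handle ang from mid 18.5963674792345 r 0.14567706776544342 Ft(+y tool) -0.18039335600406753 Fr(+x) 0.393064260252425 yaw 101.85059878655588 z 0.10538175355652017
```

Request:
move_arm([
  [0.15,0.1,-5,0,2],
  [0.15,0.4,-10,0,4],
])

```text
time: 12.28
tool_pos: [0.5318, -0.0343, 0.1054]
orientation: [180.0, 0.0, 97.9]
contact_force: [1.4, 0.8, -2.3]
gripper_width: 0.0359
finger_force: 1.1
```

```bash
python3 f.py
```

```text
t 12.275 tool at handle ang from mid 14.932291088591882 r 0.14553340587644797 Ft(+y tool) 1.4650123862805404 Fr(+x) 0.5978467214498799 yaw 97.88107039613638 z 0.10540874621272342
```

Request:
move_arm([
  [0.15,0,-3.5,0,1.4],
  [0.15,0.2,-7,0,2.8],
])

```text
time: 12.52
tool_pos: [0.5257, -0.035, 0.1054]
orientation: [179.9, -0.0, 95.1]
contact_force: [4.5, 0.8, -1.9]
gripper_width: 0.0364
finger_force: 2.1
```

```bash
python3 f.py
```

```text
t 12.525 tool at handle ang from mid 12.481157237236133 r 0.14540406876634482 Ft(+y tool) 4.568277343980975 Fr(+x) 0.36045126058118554 yaw 95.13016406524235 z 0.10537001981257982
```

Request:
move_arm([
  [0.15,0,-3.5,0,1.4],
  [0.15,0.2,-7,0,2.8],
  [0.15,0.2,-7,0,2.8],
])

```text
time: 12.9
tool_pos: [0.5177, -0.0358, 0.1054]
orientation: [-180.0, 0.0, 92.4]
contact_force: [3.1, -0.9, -1.5]
gripper_width: 0.0361
finger_force: 1.5
```

```bash
python3 f.py
```

```text
t 12.9 tool at handle ang from mid 9.315669187662323 r 0.14550247643430378 Ft(+y tool) 3.0831893290710406 Fr(+x) -1.0345917571599266 yaw 92.38692059870162 z 0.10541640619119735
```

Request:
move_arm([
  [0.15,0,-3.5,0,1.4],
  [0.15,0.2,-7,0,2.8],
  [0.15,0.2,-7,0,2.8],
])

```text
time: 13.28
tool_pos: [0.5107, -0.036, 0.1055]
orientation: [180.0, 0.1, 89.6]
contact_force: [3.3, -1.3, -2.3]
gripper_width: 0.0362
finger_force: 1.9
```

```bash
python3 f.py
```

```text
t 13.275 tool at handle ang from mid 6.579003287905891 r 0.14546836124994147 Ft(+y tool) 3.2831378938305087 Fr(+x) -1.3065454356441506 yaw 89.58251337340705 z 0.10546738338377536
```

Request:
move_arm([
  [0.15,0,-3.5,0,1.4],
  [0.15,0.2,-7,0,2.8],
])

```text
time: 13.52
tool_pos: [0.5044, -0.0357, 0.1055]
orientation: [179.9, 0.0, 86.7]
contact_force: [6.0, -1.5, -3.8]
gripper_width: 0.0363
finger_force: 2.8
```

```bash
python3 f.py
```

```text
t 13.525 tool at handle ang from mid 4.107851390025658 r 0.1453374592296094 Ft(+y tool) 6.0973159892162 Fr(+x) -1.1250495362305892 yaw 86.73469713715926 z 0.10549672629034179
```

Request:
move_arm([
  [0.15,0,-3.5,0,1.4],
  [0.15,0.2,-7,0,2.8],
])

```text
time: 13.78
tool_pos: [0.4977, -0.0353, 0.1055]
orientation: [179.9, 0.1, 83.9]
contact_force: [6.2, -2.8, -4.6]
gripper_width: 0.0367
finger_force: 3.1
```

```bash
python3 f.py
```

```text
t 13.775 tool at handle ang from mid 1.4389572630654612 r 0.14526943669574413 Ft(+y tool) 6.473949797377269 Fr(+x) -2.1024143076043162 yaw 83.93060176192708 z 0.10552697666982541
```

Request:
move_arm([
  [0.15,0,-3.5,0,1.4],
  [0.15,0.2,-7,0,2.8],
])

```text
time: 14.02
tool_pos: [0.4909, -0.0345, 0.1055]
orientation: [179.9, 0.1, 81.1]
contact_force: [6.0, -2.6, -4.5]
gripper_width: 0.0365
finger_force: 3.4
```

```bash
python3 f.py
```

```text
t 14.025 tool at handle ang from mid -1.2435637468685883 r 0.14522082452669638 Ft(+y tool) 6.27837931903017 Fr(+x) -1.6017046966576478 yaw 81.12529474925304 z 0.10549359695487447
```

Request:
move_arm([
  [0.15,0,-3.5,0,1.4],
  [0.15,0.2,-5,0,2],
])

```text
time: 14.28
tool_pos: [0.4861, -0.0338, 0.1055]
orientation: [179.9, 0.1, 79.1]
contact_force: [7.1, -3.6, -5.3]
gripper_width: 0.0364
finger_force: 3.7
```

```bash
python3 f.py
```

```text
t 14.275 tool at handle ang from mid -3.1830708872249147 r 0.1451978645248985 Ft(+y tool) 7.6905196652446115 Fr(+x) -2.1472426520861596 yaw 79.13760701510354 z 0.10551117691637946
```

Request:
move_arm([
  [0.15,0,-2.5,0,1],
  [0.15,0.1,-4,0,1.6],
])

```text
time: 14.52
tool_pos: [0.4824, -0.0331, 0.1055]
orientation: [179.8, 0.1, 77.5]
contact_force: [7.0, -3.2, -5.5]
gripper_width: 0.0365
finger_force: 3.9
```

```bash
python3 f.py; sleep 0.1; python3 -c "
from h import *
p,d=camera('top');cv2.imwrite('pics/t3.png',cv2.resize(p[140:215,245:385,::-1],None,fx=5.6,fy=5.6,interpolation=cv2.INTER_CUBIC))"; python3 f.py
```

```text
t 14.525 tool at handle ang from mid -4.652330060861459 r 0.14515982581395886 Ft(+y tool) 7.537093708133408 Fr(+x) -1.6364684654934774 yaw 77.5353904932098 z 0.1055361344733407
t 14.575 tool at handle ang from mid -4.735968067858124 r 0.1451873362115253 Ft(+y tool) 7.4308785987064265 Fr(+x) -2.3518224306554654 yaw 77.52070036646255 z 0.1055129186826174
```

View pics/t3.png

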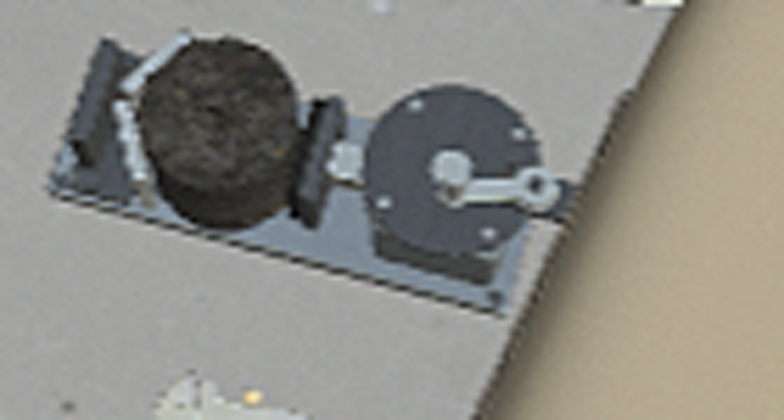

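The core now sits against both V faces, the pad bears on it, and the lever is at tighten. The force is about 7.6 N and rising, so one last small nudge, then a gentle release.

Request:
move_arm([
  [0.15,0,-1.5,0,0.6],
  [0.15,0,-2.5,0,1],
])

```text
time: 14.82
tool_pos: [0.4801, -0.0326, 0.1056]
orientation: [179.8, 0.1, 76.5]
contact_force: [7.6, -4.1, -5.4]
gripper_width: 0.0362
finger_force: 4.0
```

```bash
python3 f.py
```

```text
t 14.825 tool at handle ang from mid -5.586822031057224 r 0.14512829993346368 Ft(+y tool) 8.360478913286213 Fr(+x) -2.233814655498735 yaw 76.54005902454767 z 0.10555518640054354
```

Request:
move_arm([
  [0.15,0,0,0,0],
  [0.15,0,2,0,0],
  [0.15,0,4,0,0],
  [0.15,0,6,0,0],
  [0.15,0,6,0,0],
])

```text
time: 15.45
tool_pos: [0.4848, -0.0329, 0.1055]
orientation: [180.0, 0.0, 76.6]
contact_force: [3.5, -0.8, -1.6]
gripper_width: 0.0363
finger_force: 2.1
```

```bash
python3 f.py
python3 - <<'E'
from h import *
s=read_state();p,d=camera("wrist");cv2.imwrite("pics/w6.png",p[200:,200:440,::-1]);print(s["finger_force"])
# pad inner edges vs dark/bright along row of knob top
g=cv2.cvtColor(p,cv2.COLOR_RGB2GRAY)
c=cv2.HoughCircles(cv2.GaussianBlur(g,(5,5),1)[260:350,260:385],cv2.HOUGH_GRADIENT,1,40,param1=100,param2=15,minRadius=15,maxRadius=32);print(c)
E
```

```text
t 15.45 tool at handle ang from mid -3.7316563557059226 r 0.14455699211252263 Ft(+y tool) 3.6238661917049364 Fr(+x) 0.04612796979937443 yaw 76.60941451690881 z 0.10552054238388485
2.087983265519142
[[[77.5 46.5 30.3]
  [29.5 84.5 17.4]]]
```

Request:
move_arm([
  [0.15,0,1.5,0,0],
  [0.15,0,3,0,0],
  [0.15,0,4.5,0,0],
  [0.15,0,6,0,0],
  [0.15,0,6,0,0],
])

```text
time: 16.12
tool_pos: [0.4896, -0.0341, 0.1048]
orientation: [-179.9, 0.0, 76.6]
contact_force: [0.8, -0.3, 0.1]
gripper_width: 0.0365
finger_force: 0.3
```

```bash
python3 f.py
```

```text
t 16.125 tool at handle ang from mid -1.7786624347705384 r 0.14498353754845117 Ft(+y tool) 0.8508964654715183 Fr(+x) -0.1446994267795634 yaw 76.61544446780388 z 0.1048370615093589
```

Request:
move_arm([
  [0.15,0,2.5,0,0],
  [0.15,0,5,0,0],
  [-0.2,0,5,0,0],
  [-0.2,0,5,0,0],
  [-0.2,0,5,-20,0],
  [-0.2,0,5,-60,0],
  [-0.2,0,5,-100,0],
  [-0.2,0,5,-130,0],
  [-0.2,0,5,-130,0],
  [-0.2,0,5,-130,0],
])

```text
time: 17.38
tool_pos: [0.4946, -0.0353, 0.2344]
orientation: [-179.9, 0.0, 76.6]
contact_force: [-0.5, 0.9, -0.2]
gripper_width: 0.0513
finger_force: 0.0
```

```bash
python3 f.py
python3 - <<'E'
from h import *
s=read_state();p,d=camera("top");p2,_=camera("wrist");print(s["contact_force"])
a=cv2.resize(p[140:215,245:385,::-1],(640,343),interpolation=cv2.INTER_CUBIC);b=p2[:250,:,::-1]
cv2.imwrite("pics/fin.png",np.vstack([a,b]))
E
```

```text
t 17.375 tool at handle ang from mid 0.21500718846667155 r 0.14555819337999315 Ft(+y tool) -0.7238580247062875 Fr(+x) 0.7798937306002587 yaw 76.61301625623544 z 0.23438096937806352
[-0.52362333  0.92629546 -0.22582165]
```

View pics/fin.png

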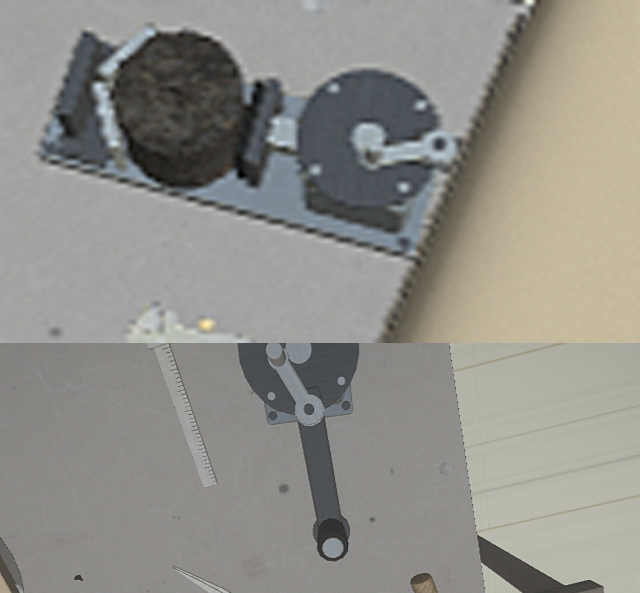

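The core is seated upright in the V with the pad against it, the lever is at tighten (peg on the -x side), and the gripper is clear of the clamp.

```bash
python3 -c "
from station import *
print(job_done())"
```

```text
the job is handed in; nothing more can be done
None
```

I handed the job in at about 17.5 s and no verdict came back: the lever is at tighten, the handle was swung about 33° past mid at a light 1–2 N before driving (I did not separately check that the jaw stayed still), and the core is clamped in the V at about 8 N knob pull (running pull about 4.7 N), with the arm clear.

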